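# Feed a sample cassette into the reader of a bench analyser

## Task

First take the amber jar that was left on the analyser deck and set it gently down, upright, in the red spill tray. Then slide the blue carriage (it has a red grip) to its loading stop in line with the channel, push the orange spring-return slide to its end so that the cassette goes into the carriage, and let go so that the slide snaps back home. Finally slide the loaded carriage until it is centred under the reader head; do not touch the cassette with the gripper, and leave the bottle, beaker and tip box where they stand.

Things in the scene. Friction and masses are not known exactly. Their poses are not given: they have to be found in the camera images.
- deck: Fixed cream analyser deck, a slab 330 x 360 x 20 mm on the bench; place and yaw vary. All 'deck' axes and mm coordinates below are this body's: x away from the robot, y to the left, z up, z = 0 on the bench. The slab spans deck x -150 to 180, y -160 to 200, top at z 20 mm.
- channel (a point): End of the cassette channel on its floor, at deck (16, -90, 30) mm. The channel runs along deck x from -148 to 16: floor at z 30 mm, a rail at each side (outer faces 32 mm either side of y = -90) up to z 46.
- light_bar (a point): Middle of the near lower edge of a grey light bar over the deck, at deck (-5, 20, 155) mm. The bar spans x -5 to 35, y -160 to 200, z 155 to 185 mm, on 20 mm square posts at (15, -150) and (15, 190). At the orange handle's far end and at the red grip an upright gripper hits it: lean the tool back towards the robot by 30 to 40 degrees (fingers pointing down and away from the robot).
- pusher (a joint): Spring-return slide in the channel with an orange handle: 0 = home (nearest the robot), 0.110 m = pushed fully along deck +x. Return spring, 55 N/m: 2.2 N at home, about 8.3 N at the end; it springs back by itself when released. Its front face meets the cassette on the way and pushes it.
- pusher_grip (a point): Top centre of the orange handle: an upright block 14 mm (deck x) x 30 mm (deck y), from z 40 to z 100 mm. At home it is at deck (-115, -90, 100) mm and it moves with the slide.
- carriage (a joint): Blue carriage on a track behind the channel: 0 = loading stop at its right end, in line with the channel; grows along deck +y to 0.170 m. Friction of about 2 N; it stays where it is left.
- carriage_grip (a point): Top centre of the red carriage grip: an upright fin 40 mm (deck x) x 12 mm (deck y), from z 40 to z 100 mm. At deck (-10, -20 + carriage travel, 100) mm; it moves with the carriage. An 8 mm thick blue arm at z 38 to 46 joins it to the carriage, under it and on its far side.
- carriage_mid (a point): Centre of the carriage's tray, on its floor, at deck (65, -90 + carriage travel, 28.5) mm. The tray is 58 mm wide and 89 mm long inside, open towards the robot, walls up to z 46.
- reader: Fixed dark reader: column behind the track, 36 mm wide head over the track with a yellow line along its top. Origin at deck x = 0, z = 20, on the head's centre line, axes as the deck's; its deck y varies. The carriage is centred under it when carriage_mid has y = 0 in this body's frame. Head: deck x 55 to 173, z 75 to 105 mm; column top z 120.
- cassette: Loose white sample cassette 75 (x) x 50 (y) x 14 mm, 120 g, lying in the channel ahead of the slide. Origin at the centre of its underside.
- jar: Loose amber glass jar with a white cap, 52 mm across, 90 mm tall, about 0.2 kg, standing on the deck slab (z 20) in the way of the red grip. Origin at the centre of its underside.
- tray: Fixed red spill tray on the bench to the left of the deck, 130 x 130 mm, floor 4 mm thick, rim 14 mm high. Origin at the centre of its underside; the jar belongs at its middle.
- solvent: Bystander: loose clear bottle with a blue cap, 72 mm across, 190 mm tall. Origin at the centre of its underside.
- beaker: Bystander: loose glass beaker, 72 mm across, 100 mm tall. Origin at the centre of its underside.
- tipbox: Bystander: loose blue box of pipette tips with a clear lid, 80 (x) x 110 (y) x 58 mm. Origin at the centre of its underside.
There are look-alikes about, which are no part of the job. Of the things like the tray, leave any that is purple; of the rest the larger one is meant.

How it is judged:
By the outcome, as a careful person would: the job done as asked, in the order asked, and still so for the second after the job is handed in, with the robot touching nothing.
It also fails if it takes over 72 s, if anything falls off the work surface, if the arm or the gripper's body presses on something with over 40 N, if the wrist force passes 120 N, or if a joint passes its speed limit or range.

## Robot

A 6-joint arm with a two-finger parallel gripper is mounted at the origin on the work surface. World frame = base frame: x ahead of the robot, y to its left, z up, the work surface at z = 0. Lengths are in m, angles in rad, forces in N, time in s.
With the tool pointing down it reaches from about 0.275 to 0.825 m from the base axis. Payload 5.2 kg.
Tool frame: the origin (TCP) lies between the finger pads; the fingertips stand ahead of it and the grasp point (between the pads) lies 8 mm behind it (bot.tip_reach is the z of the fingertips in the tool frame, in m); z points along the fingers, x is the direction in which the jaws open and shut, and the axes are right-handed (so a half turn about z gives the same grasp; the last joint's range is limited). The gripper opens to 93 mm and grips with 3 to 60 N. Pads are 15 mm wide; open, the fingers measure 128 mm over their backs; the gripper's body (75 mm by 188 mm) begins 65 mm behind the grasp point.
Start: joints at [0.949, 0.259, 1.535, -0, 1.348, -0.203], TCP at [0.224, 0.502, 0.23] pointing down, gripper open.
Joint ranges: [-3.14, 3.14], [-0.91, 2.08], [0.19, 2.58], [-1.22, 4.36], [0.22, 2.71], [-3.12, 3.12]. Speed limits (rad/s): [2.57, 2.57, 3.14, 3.14, 3.14, 3.14].

## Interface

Orientations are given as a unit quaternion [w, x, y, z].
In Python, from plant import bot gives the robot as it stands. Calls block until the motion is done:
- bot.reach(position, orientation): joint-space move of the TCP to a pose.
- bot.move_straight(position, velocity=0.15, rotation=None): straight line of the TCP; rotation=None keeps the orientation; velocity is the mean speed in m/s.
- bot.move_j(angles): joint-space move.
- bot.move_gripper(opening): finger opening in m; the grip force is fixed at half the most; returns when the fingers have stopped.
- bot.wait(seconds).
- bot.inverse_kinematics(position, orientation): joint angles nearest the present ones, or None.
- bot.state(): the state.
- bot.read_camera(name): name is "side" or "top" or "wrist"; returns a dict with "pixels" (420x560x3 uint8, red, green, blue), "intrinsics" (3x3 intrinsics, pixels), "k1" (the pictures are not rectified: a ray, as slopes to the right and down, at radius r is drawn at 1 + k1 r^2 times it, then the intrinsics apply), "rvec" (rotation vector, rad) and "tvec" (3), from world to camera coordinates, as OpenCV has them. Camera axes: x right, y down, z forward; pixel columns grow to the right and rows downward; lengths in m; the calibration is good to about 2 mm. A picture is of the moment at which its call begins. There is no depth.
A pose or a line that the arm cannot do raises bot.Unreachable and nothing moves.
- bot.close_job(): hands the job in, once; it reports no verdict.
The state is a dict: "clock": time; "q": joint angles; "joint_velocities": joint speeds; "effort": joint torques, N m; "tcp_pos": TCP position; "ee_rot": TCP orientation; "force": force on the tool from outside, world axes, zero at the start; "wrist_torque": the same for the moment, N m; "grip_width": finger opening in m.
Only numpy, scipy, OpenCV 4.12 (cv2) and the standard library are available. Lean on these libraries where they do the work, as an engineer would, in place of code of your own. Each camera call takes 0.05 s, during which the arm holds its last target.

## Working session

There is one attempt and no reset: what is moved stays moved. The work goes in short steps, each a Python script; the robot and the scene stay as the last script left them, time stands still between calls to the robot, and variables do not carry over. Pictures are saved under pics/ and viewed, and the job is handed in when it is done.

```bash
ls; mkdir -p pics
cat > h.py <<'E'
import numpy as np, cv2
from plant import bot
from scipy.spatial.transform import Rotation as R
def cam(name,fn=None):
    c=bot.read_camera(name)
    if fn: cv2.imwrite('pics/'+fn,cv2.cvtColor(c['pixels'],cv2.COLOR_RGB2BGR))
    return c
def ray(c,u,v):
    K=np.array(c['intrinsics']);k1=c['k1']
    d=np.array([k1,0,0,0.])
    # distortion identical to OpenCV k1 model
    p=cv2.undistortPointsIter(np.array([[[u,v]]],float),K,d,None,None,(3,50,1e-9))[0,0]
    Rm=cv2.Rodrigues(np.array(c['rvec'],float))[0];t=np.array(c['tvec'],float).ravel()
    o=-Rm.T@t; w=Rm.T@np.array([p[0],p[1],1.]); return o,w/np.linalg.norm(w)
def onz(c,u,v,z):
    o,w=ray(c,u,v); return o+w*(z-o[2])/w[2]
def tri(*rs):
    A=0;b=0
    for o,w in rs:
        P=np.eye(3)-np.outer(w,w);A=A+P;b=b+P@o
    x=np.linalg.solve(A,b)
    return x,[float(np.linalg.norm((np.eye(3)-np.outer(w,w))@(x-o))) for o,w in rs]
def proj(c,X):
    return cv2.projectPoints(np.array(X,float).reshape(-1,1,3),np.array(c['rvec'],float),np.array(c['tvec'],float),np.array(c['intrinsics']),np.array([c['k1'],0,0,0.]))[0][:,0]
E
python3 - <<'E'
from h import *
import pickle
d={}
for n in ['side','top','wrist']:
    d[n]=cam(n,n+'0.png'); c=d[n]; o,w=ray(c,280,210); print(n,o,w,c['k1'])
pickle.dump(d,open('c0.pkl','wb'))
print(bot.state(),bot.tip_reach)
E
```

```text
pics
side [ 0.36821172 -0.96509174  0.8222393 ] [ 0.16148929  0.81178903 -0.56117713] -0.052346628936533426
top [0.48337225 0.06581145 1.35797157] [ 0.07248073  0.02905785 -0.99694643] -0.059237876473794686
wrist [0.16287604 0.52985873 0.38493357] [ 0.21625463 -0.11723684 -0.96927264] 0.004826506943481755
{'clock': 0.15, 'q': array([ 9.49150826e-01,  2.59177231e-01,  1.53578944e+00, -2.57138401e-05,
        1.34800793e+00, -2.02779936e-01]), 'joint_velocities': array([-0.00073984, -0.00060101, -0.00265673, -0.00086053, -0.00041183,
        0.00010101]), 'effort': array([ 1.72255068e-04, -4.37643778e+01, -2.84234655e+01,  7.17324740e-02,
        3.81197501e-02, -1.38908108e-04]), 'tcp_pos': array([0.22344378, 0.50214032, 0.22902475]), 'ee_rot': array([ 2.63591666e-04,  8.38665152e-01,  5.44646937e-01, -6.38843122e-04]), 'force': array([0.22309635, 0.61033422, 0.05817645]), 'wrist_torque': array([ 0.00843207,  0.01174174, -0.00963786]), 'grip_width': 0.09286832081872828} 0.011
```

View pics/top0.png

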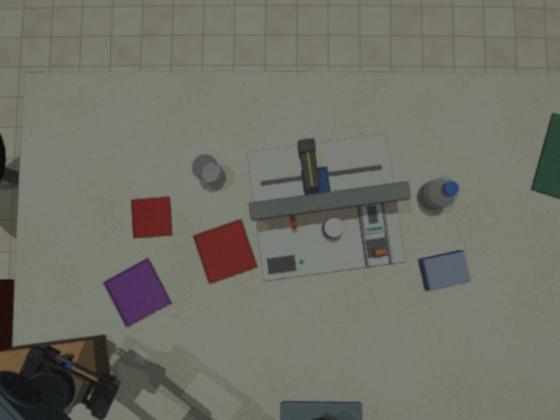

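View pics/side0.png

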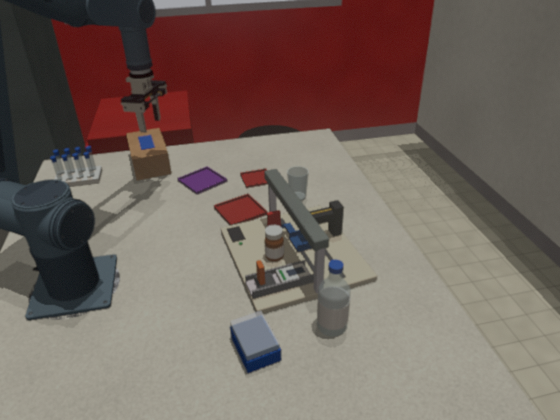

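View pics/wrist0.png

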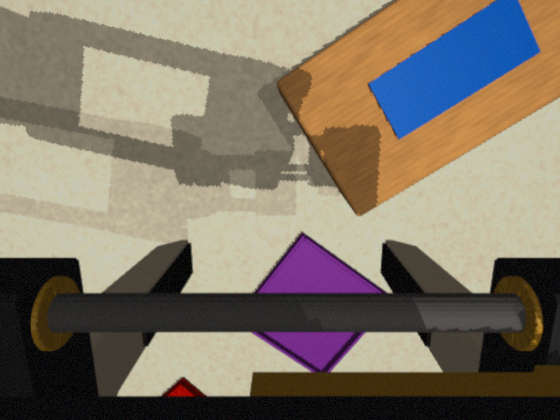

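Top view: deck around (325,210); jar cap (333,229); the larger red tray (226,251); smaller red (152,217); purple (138,291). The bottle is at (440,195), the beaker at (210,172) and the tip box at (445,270). I'll enlarge this for measurement.

Run:
```python
import cv2
a=cv2.imread('pics/top0.png')[120:300,185:415];cv2.imwrite('pics/topz.png',cv2.convertScaleAbs(cv2.resize(a,None,fx=3.4,fy=3.3,interpolation=cv2.INTER_CUBIC),alpha=1.5))
a=cv2.imread('pics/side0.png')[160:310,200:390];cv2.imwrite('pics/sidez.png',cv2.convertScaleAbs(cv2.resize(a,None,fx=4,fy=4,interpolation=cv2.INTER_CUBIC),alpha=1.5))
```

```text
(no output)
```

View pics/topz.png

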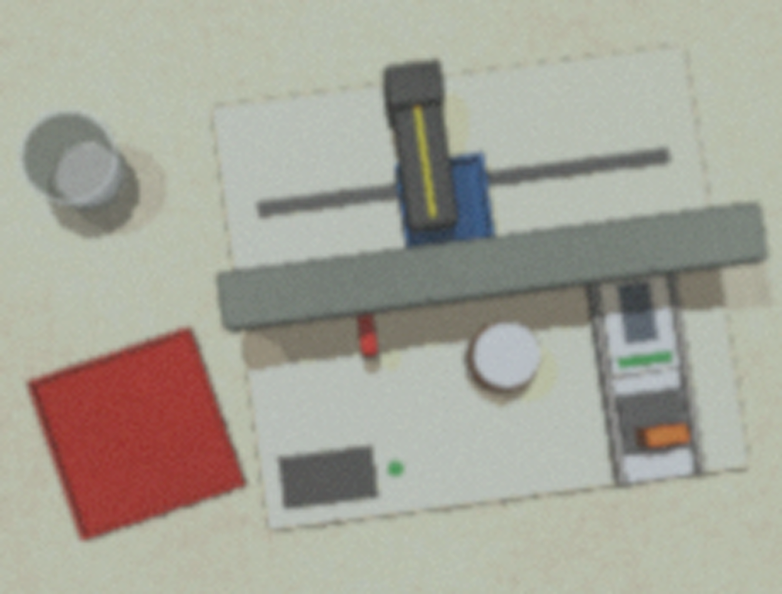

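View pics/sidez.png

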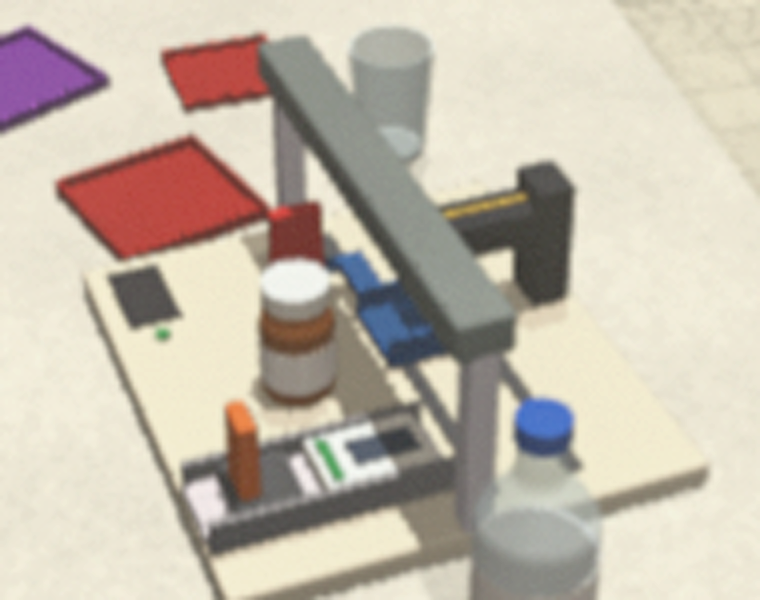

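```bash
cat > fit.py <<'E'
from h import *
import pickle
from scipy.optimize import least_squares
d=pickle.load(open('c0.pkl','rb'))
T=lambda x,y:(185+x/3.4,120+y/3.3)
S=lambda x,y:(200+x/4,160+y/4)
obs=[('top',T(213,105),(180,200,20)),('top',T(685,48),(180,-160,20)),('top',T(747,467),(-150,-160,20)),('top',T(268,528),(-150,200,20)),
('top',T(218,272),(35,200,185)),('top',T(228,330),(-5,200,185)),('top',T(760,204),(35,-160,185)),('top',T(768,260),(-5,-160,185)),
('side',S(86,268),(-150,200,20)),('side',S(708,466),(180,-160,20)),
('side',S(262,42),(-5,200,185)),('side',S(310,38),(35,200,185)),('side',S(512,318),(35,-160,185)),('side',S(462,332),(-5,-160,185)),
]
def W(p,X):
    c,s=np.cos(p[2]),np.sin(p[2]); X=np.array(X)/1000
    return np.array([p[0]+c*X[0]-s*X[1],p[1]+s*X[0]+c*X[1],X[2]])
def res(p): return np.concatenate([proj(d[n],W(p,X))[0]-np.array(uv) for n,uv,X in obs])
if __name__=='__main__':
    r=least_squares(res,[0.5,0,0],loss='soft_l1');print(r.x,np.round(r.fun.reshape(-1,2),1).tolist())
    for n in('top','side'):
        print(n,[ (round(float(a),1)) for a in least_squares(lambda p:np.concatenate([proj(d[n],W(p,X))[0]-np.array(uv) for m,uv,X in obs if m==n]),r.x).x*1000])
    p=r.x
    def D(w):
        c,s=np.cos(p[2]),np.sin(p[2]);v=w[:2]-p[:2];return np.round([1000*(c*v[0]+s*v[1]),1000*(-s*v[0]+c*v[1]),1000*w[2]],1)
    def m(name,t,s):
        x,e=tri(ray(d['top'],*T(*t)),ray(d['side'],*S(*s)));print(name,x.round(4),D(x),np.round(np.array(e)*1000,1))
    m('jarcap',(505,355),(297,280))
    m('pushertop',(664,436),(240,407))
    m('pushertop near-left corner',(643,447),(227,405))
    m('gripnear top',(371,356),(290,213))
    for q in [(30,381),(190,329),(245,487),(84,538)]: 
        x=onz(d['top'],*T(*q),.014);print('tray',x.round(4))
    for q in [(57,186),(192,138),(268,210),(123,257)]: print('trayS',onz(d['side'],*S(*q),.014).round(4))
    print('reader', D(onz(d['top'],*T(419,105),.105)),D(onz(d['top'],*T(432,215),.105)))
    for q in [(370,356),(378,356),(361,356)]: print('fin',D(onz(d['top'],*T(*q),.1)))
    print('carr',D(onz(d['top'],*T(484,154),.046)),D(onz(d['top'],*T(397,163),.046)))
    print('cass',[D(onz(d['top'],*T(*q),.044)) for q in [(606,290),(612,378),(672,370)]])
E
python3 fit.py
```

```text
[ 0.57907448 -0.03233112  0.13505178] [[-0.5, -0.7], [0.8, -1.4], [1.0, 0.7], [-0.8, 0.5], [-0.9, -0.8], [-1.6, -0.5], [0.8, -0.8], [1.0, 0.0], [-1.7, 0.7], [0.3, 0.6], [-2.0, 0.4], [-1.0, -1.1], [0.8, -0.3], [-2.8, 0.1]]
top [578.2, -32.5, 137.1]
side [581.9, -32.0, 128.8]
jarcap [ 0.5361 -0.024   0.1109] [-41.4  14.  110.9] [2.5 2.5]
pushertop [ 0.479  -0.1341  0.1049] [-112.8  -87.4  104.9] [1.9 1.9]
pushertop near-left corner [ 0.472  -0.1209  0.0968] [-118.1  -73.4   96.8] [2.8 2.8]
gripnear top [0.5421 0.0673 0.1017] [-23.2 103.7 101.7] [9.6 9.6]
tray [0.5147 0.3231 0.014 ]
tray [0.5557 0.2039 0.014 ]
tray [0.4353 0.1614 0.014 ]
tray [0.3952 0.2804 0.014 ]
trayS [0.3977 0.2747 0.014 ]
trayS [0.5155 0.3207 0.014 ]
trayS [0.5579 0.2001 0.014 ]
trayS [0.4382 0.1641 0.014 ]
reader [142.8  50.  105. ] [ 62.4  51.4 105. ]
fin [-32.3 107.  100. ]
fin [-33.  101.5 100. ]
fin [-31.5 113.2 100. ]
carr [110.2   4.9  46. ] [111.6  68.8  46. ]
cass [array([ -2.8, -69.7,  44. ]), array([-68.6, -65.1,  44. ]), array([ -68.3, -109. ,   44. ])]
```

```bash
cat >> h.py <<'E'
P=np.array([0.57907448,-0.03233112,0.13505178])
def W(X,p=None):
    p=P if p is None else p
    c,s=np.cos(p[2]),np.sin(p[2]); X=np.atleast_2d(np.array(X,float))/1000
    return np.stack([p[0]+c*X[:,0]-s*X[:,1],p[1]+s*X[:,0]+c*X[:,1],X[:,2]],1).squeeze()
def D(w):
    c,s=np.cos(P[2]),np.sin(P[2]);v=np.array(w)[:2]-P[:2];return np.round([1000*(c*v[0]+s*v[1]),1000*(-s*v[0]+c*v[1]),1000*w[2]],1)
def rot(tilt,yaw=0):
    "tool x = deck +y, tool y = deck +x (tilted up), z down & away by tilt deg; yaw deg extra"
    t=np.radians(tilt);m=np.array([[0,np.cos(t),np.sin(t)],[1,0,0],[0,np.sin(t),-np.cos(t)]])
    return R.from_euler('z',P[2]+np.radians(yaw)).as_matrix()@m
def q4(m):
    q=R.from_matrix(m).as_quat();return q[[3,0,1,2]]
def tcp(g,m):
    "grasp point in world -> TCP"
    return np.array(g)+0.008*m[:,2]
def st():
    s=bot.state();print('t',round(s['clock'],2),'tcp',np.round(s['tcp_pos'],4),'F',np.round(s['force'],1),'w',round(s['grip_width'],4));return s
E
python3 - <<'E'
from h import *
import pickle
d=pickle.load(open('c0.pkl','rb'));c=d['wrist'];s=bot.state()
q=s['ee_rot'];Rt=R.from_quat(q[[1,2,3,0]]).as_matrix()
Rc=cv2.Rodrigues(np.array(c['rvec'],float))[0];t=np.array(c['tvec'],float).ravel()
# camera in tool
print((Rt.T@Rc.T).round(3), Rt.T@(-Rc.T@t-s['tcp_pos']), c['intrinsics'])
pts=[(-150,200,20),(-150,-160,20),(180,200,20),(180,-160,20),(-41,14,110),(-115,-90,100),(-10,107,100),(65,50,105),(150,50,105),(-5,20,155),(65,37,28)]
for tilt,g in [(0,(-150,20,250)),(0,(-120,20,330)),(15,(-150,20,330)),(30,(-200,20,330)),(30,(-150,20,250)),(-15,(-150,20,330))]:
    m=rot(tilt);p=tcp(W(g),m)
    T=Rt.T@(-Rc.T@t-s['tcp_pos']);Cw=p+m@T;Rn=(m@Rt.T@Rc.T).T
    cc=dict(c);cc['rvec']=cv2.Rodrigues(Rn)[0];cc['tvec']=-Rn@Cw
    print(tilt,g,bot.inverse_kinematics(p,q4(m)) is not None);print(proj(cc,W(pts)).round().astype(int).tolist())
E
```

```text
[[ 1.     0.    -0.   ]
 [-0.     0.971  0.24 ]
 [ 0.001 -0.24   0.971]] [ 0.00047636 -0.06664502 -0.1558927 ] [[360.19944272   0.         286.26725662]
 [  0.         360.19944272 207.91295015]
 [  0.           0.           1.        ]]
0 (-150, 20, 250) True
[[456, 184], [116, 183], [427, 438], [145, 438], [279, 322], [159, 239], [378, 345], [317, 416], [315, 485], [286, 393], [300, 364]]
0 (-120, 20, 330) True
[[429, 149], [143, 149], [408, 375], [164, 375], [280, 257], [183, 188], [363, 279], [312, 340], [310, 401], [286, 308], [298, 307]]
15 (-150, 20, 330) True
[[437, 107], [135, 107], [396, 311], [176, 311], [281, 224], [181, 159], [359, 242], [309, 293], [308, 340], [286, 275], [298, 257]]
30 (-200, 20, 330) True
[[442, 79], [131, 79], [387, 257], [186, 257], [281, 201], [183, 143], [355, 213], [307, 254], [305, 288], [286, 249], [297, 215]]
30 (-150, 20, 250) True
[[486, 63], [86, 63], [403, 278], [169, 278], [279, 219], [150, 147], [372, 234], [312, 281], [309, 319], [286, 282], [299, 231]]
-15 (-150, 20, 330) True
[[424, 235], [148, 235], [427, 493], [145, 493], [280, 344], [184, 272], [367, 370], [314, 444], [314, 526], [286, 401], [299, 405]]
```

Run:
```python
from h import *
import pickle
m=rot(30)
bot.reach(tcp(W((-200,20,330)),m),q4(m)); bot.wait(.2); a=cam('wrist','w1.png')
bot.move_straight(tcp(W((-155,20,250)),m),.2); bot.wait(.2);b=cam('wrist','w2.png')
pickle.dump((a,b),open('c1.pkl','wb'));st()
for n in('w1','w2'):
    i=cv2.imread(f'pics/{n}.png')[40:320,80:500];cv2.imwrite(f'pics/{n}z.png',cv2.resize(i,None,fx=1.9,fy=1.9,interpolation=cv2.INTER_CUBIC))
```

```text
t 3.33 tcp [ 0.427  -0.0334  0.2442] F [-0.2 -0.3  0.2] w 0.0932
```

View pics/w1z.png

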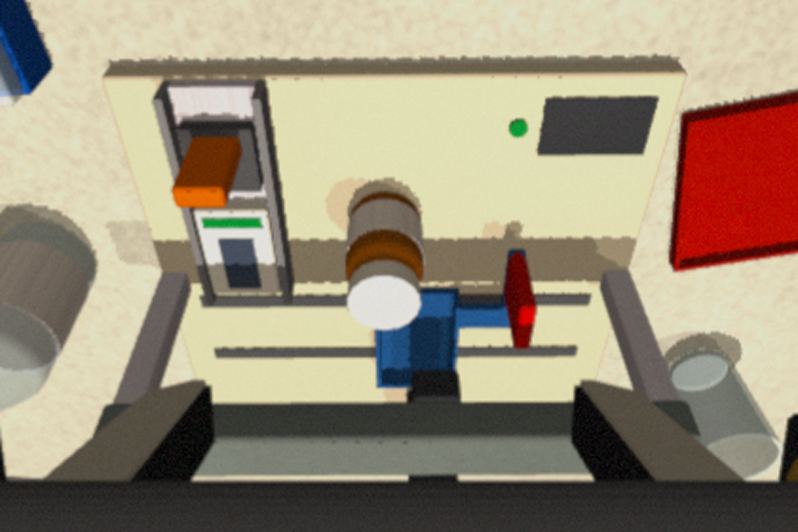

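View pics/w2z.png

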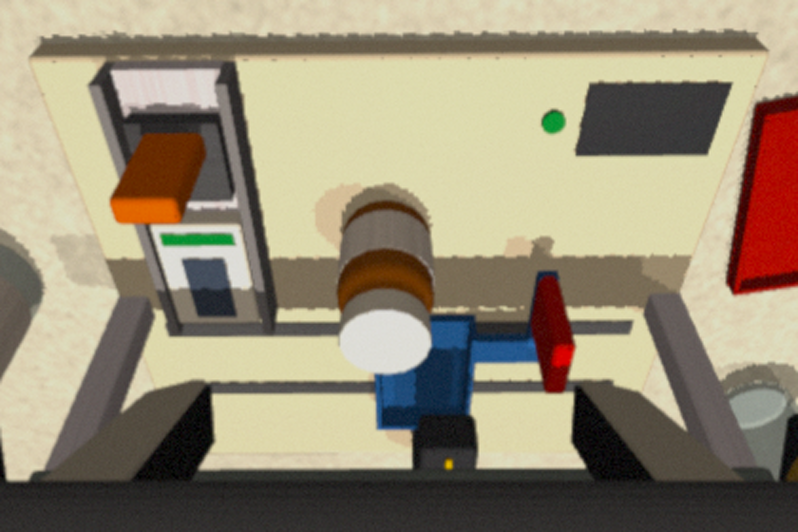

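```bash
cat > f2.py <<'E'
from h import *
import pickle,fit
from scipy.optimize import least_squares
a,b=pickle.load(open('c1.pkl','rb'))
d=fit.d;d['w1']=a;d['w2']=b
Z=lambda x,y:(80+x/1.9,40+y/1.9)
N=[('w1',(107,76),(-150,-160,20)),('w1',(685,73),(-150,200,20)),('w2',(32,57),(-150,-160,20)),('w2',(767,50),(-150,200,20)),
('w2',(96,80),(-148,-122,46)),('w2',(237,65),(-148,-58,46)),('w1',(265,82),(-148,-58,46)),
('w2',(276,330),(16,-58,46)),('w1',(292,302),(16,-58,46))]
def res(p): return np.concatenate([(proj(d[n],W(X,p))[0]-np.array(Z(*uv))) for n,uv,X in N])
r=least_squares(res,P,loss='soft_l1');print(r.x,r.fun.reshape(-1,2).round(1).tolist())
r2=least_squares(lambda p:np.concatenate([res(p),fit.res(p)]),P,loss='soft_l1');print('all',r2.x)
import h; h.P=r.x
def m(n,u,v):
    x,e=tri(ray(a,*Z(*u)),ray(b,*Z(*v)));print(n,x.round(4),D(x),np.round(np.array(e)*1000,1))
m('cap',(384,302),(385,341)); m('handle',(200,196),(147,210))
m('tray corner',(674,268),(733,292));m('jar foot near',(387,180),(387,187))
print('yellow',D(onz(b,*Z(448,463),.105)),'headL/R',D(onz(b,*Z(414,418),.075)),D(onz(b,*Z(476,418),.075)))
print('carriage walls',D(onz(b,*Z(377,428),.046)),D(onz(b,*Z(470,428),.046)),D(onz(b,*Z(474,318),.046)))
print('fin',D(onz(b,*Z(553,390),.1)),D(onz(b,*Z(567,390),.1)))
E
python3 f2.py
```

```text
[ 0.57884131 -0.02635217  0.13682538] [[-1.7, -1.6], [5.0, -0.2], [-0.8, -2.5], [6.8, 0.6], [-1.2, 0.1], [-1.5, 8.0], [0.6, 7.2], [0.5, 1.9], [1.1, 0.3]]
all [ 0.57912126 -0.0282958   0.13349255]
cap [ 0.5363 -0.0217  0.1083] [-41.5  10.4 108.3] [0.1 0.1]
handle [ 0.4783 -0.1335  0.0995] [-114.2  -92.4   99.5] [0.1 0.1]
tray corner [0.5557 0.2069 0.0148] [  8.9 234.3  14.8] [0.4 0.4]
jar foot near [ 0.4818 -0.0277  0.0545] [-96.3  11.9  54.5] [0.5 0.5]
yellow [ 69.4  48.  105. ] headL/R [63.4 27.7 75. ] [63.4 67.3 75. ]
carriage walls [112.5   2.6  46. ] [112.5  69.6  46. ] [ 2.5 63.6 46. ]
fin [  6.1 103.1 100. ] [  6.1 110.9 100. ]
```

```bash
sed -i "s/(-148,-58,46)/(-148,-58,20)/g; s/(16,-58,46)/(16,-58,20)/g" f2.py; python3 f2.py
python3 - <<'E'
from h import *
import cv2
i=cv2.imread('pics/w2.png')
cv2.imwrite('pics/w2a.png',cv2.resize(i[50:250,80:300],None,fx=3.6,fy=3,interpolation=cv2.INTER_CUBIC))
cv2.imwrite('pics/w2b.png',cv2.resize(i[150:300,260:500],None,fx=3.3,fy=4,interpolation=cv2.INTER_CUBIC))
E
```

```text
[ 0.5817306  -0.02904315  0.14043584] [[-4.0, 1.0], [1.5, 1.3], [-3.5, 0.8], [2.1, 2.5], [-4.3, 3.4], [-0.2, -1.7], [0.7, -0.8], [0.9, -11.4], [1.0, -10.2]]
all [ 0.5811791  -0.03009715  0.13751167]
cap [ 0.5363 -0.0217  0.1083] [-44.   13.7 108.3] [0.1 0.1]
handle [ 0.4783 -0.1335  0.0995] [-117.   -89.    99.5] [0.1 0.1]
tray corner [0.5557 0.2069 0.0148] [  7.3 237.3  14.8] [0.4 0.4]
jar foot near [ 0.4818 -0.0277  0.0545] [-98.7  15.3  54.5] [0.5 0.5]
yellow [ 67.1  50.9 105. ] headL/R [61.1 30.5 75. ] [61.2 70.2 75. ]
carriage walls [110.    5.3  46. ] [110.2  72.3  46. ] [ 0.3 66.6 46. ]
fin [  4.  106.2 100. ] [  4.  113.9 100. ]
```

View pics/w2b.png

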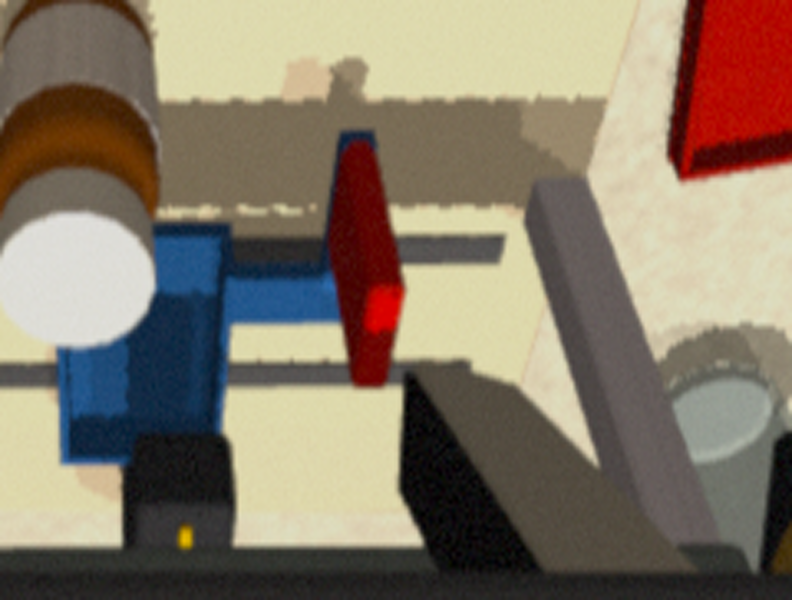

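```bash
sed -i "s/(16,-58,20)/(16,-58,46)/g" f2.py; python3 f2.py
```

```text
[ 0.58050233 -0.02774108  0.14329218] [[-3.3, 0.5], [2.8, -0.1], [-2.6, 0.2], [3.9, 0.8], [-3.3, 2.6], [0.8, -2.6], [1.5, -1.5], [-0.6, 3.0], [0.2, 1.3]]
all [ 0.58038918 -0.02949054  0.13845148]
cap [ 0.5363 -0.0217  0.1083] [-42.9  12.3 108.3] [0.1 0.1]
handle [ 0.4783 -0.1335  0.0995] [-116.2  -90.1   99.5] [0.1 0.1]
tray corner [0.5557 0.2069 0.0148] [  9.  235.8  14.8] [0.4 0.4]
jar foot near [ 0.4818 -0.0277  0.0545] [-97.7  14.2  54.5] [0.5 0.5]
yellow [ 68.3  49.2 105. ] headL/R [62.2 28.9 75. ] [62.4 68.5 75. ]
carriage walls [111.    3.5  46. ] [111.5  70.5  46. ] [ 1.5 65.2 46. ]
fin [  5.3 104.7 100. ] [  5.3 112.5 100. ]
```

View pics/w2a.png

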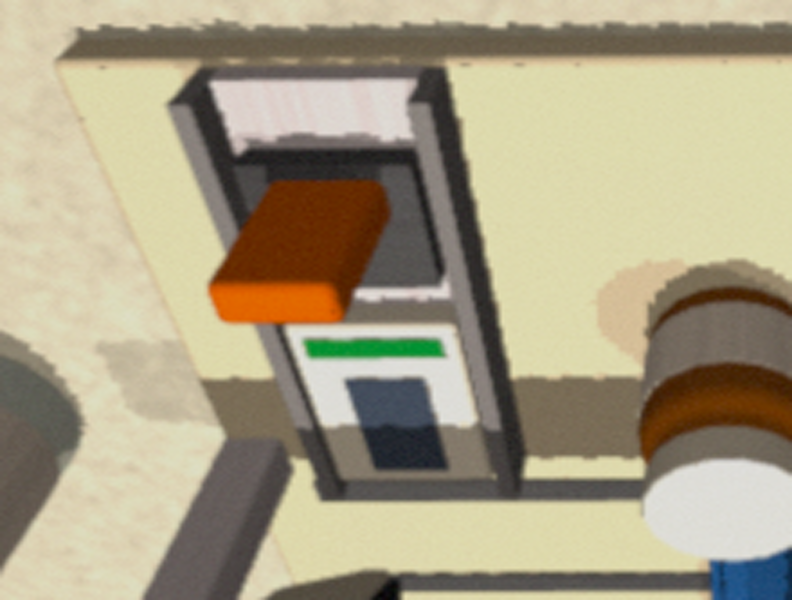

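```bash
sed -i "s/^P=.*/P=np.array([0.5797,-0.0295,0.1385])/" h.py
python3 - <<'E'
from h import *
m=rot(30);g=np.array([0.5363,-0.0225,0.075])
back=lambda s:tcp(g,m)-s*m[:,2]
bot.move_straight(back(.12),.2,q4(m)); st()
bot.move_straight(back(.0),.1); st()
cam('wrist','w3.png');cam('side','s3.png')
bot.move_gripper(.04);st()
E
python3 - <<'E'
import cv2
a=cv2.imread('pics/s3.png')[130:310,180:400];cv2.imwrite('pics/s3z.png',cv2.convertScaleAbs(cv2.resize(a,None,fx=3.3,fy=3.3),alpha=1.5))
E
```

```text
t 3.92 tcp [ 0.4807 -0.0302  0.1723] F [ 1.  -0.7 -0.3] w 0.093
t 5.28 tcp [ 0.5404 -0.0221  0.0685] F [-1.2  0.5  0.4] w 0.0928
t 6.12 tcp [ 0.5403 -0.0221  0.0681] F [-0.6  0.1  0.1] w 0.0509
```

View pics/s3z.png

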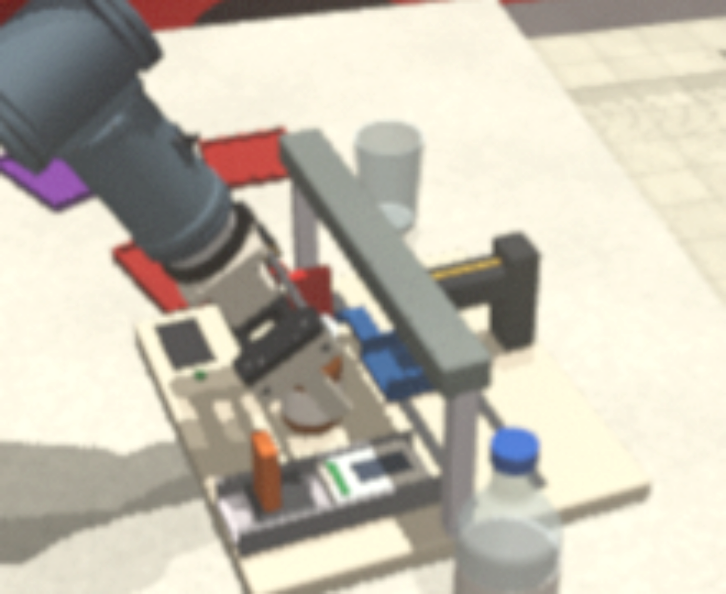

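View pics/w3.png

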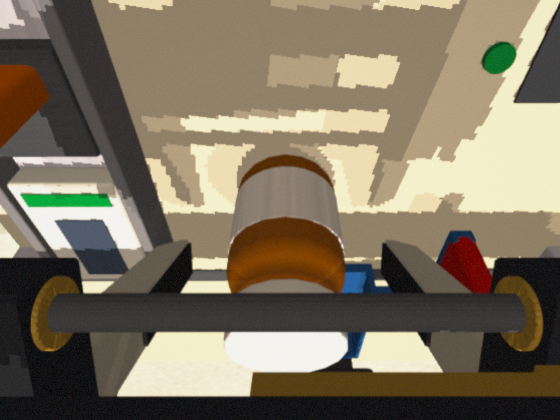

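The jar is between the pads (wrist image, centred at u≈286) and the grip width of 50.9 mm matches its diameter. Next I lift it and place it in the tray.

```bash
python3 - <<'E'
from h import *
m=rot(30);g=np.array([0.5363,-0.0225,0.075]);q=q4(m)
p=tcp(g,m)
bot.move_straight(p+[0,0,.03],.08);s=st();print(s['tcp_pos'])
bot.move_straight(tcp(W((-90,14,150)),m),.2);
t=np.array([0.476,0.241,0]);
bot.move_straight(tcp(t+[0,0,.13],m),.3);st()
bot.wait(.2);cam('wrist','w4.png');cam('top','t4.png');st()
E
python3 - <<'E'
import cv2
a=cv2.imread('pics/t4.png')[120:320,120:420];cv2.imwrite('pics/t4z.png',cv2.convertScaleAbs(cv2.resize(a,None,fx=2.6,fy=2.6),alpha=1.5))
E
```

```text
t 6.64 tcp [ 0.5399 -0.0217  0.0977] F [ 0.1  0.1 -1.9] w 0.0509
[ 0.53993724 -0.02172977  0.09774733]
t 8.74 tcp [0.4797 0.2415 0.1226] F [-0.4 -0.2 -2.5] w 0.0514
t 9.04 tcp [0.4801 0.2411 0.1232] F [ 0.3  0.3 -2.3] w 0.0509
```

View pics/w4.png

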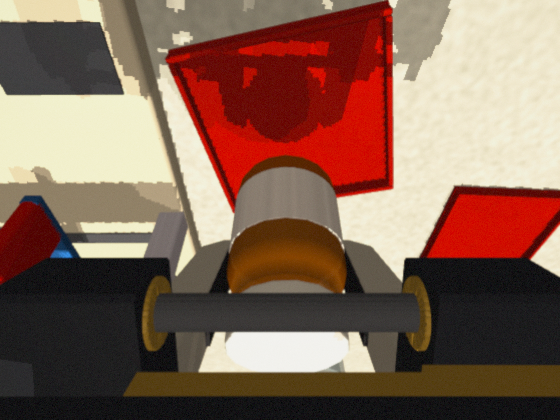

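View pics/t4z.png

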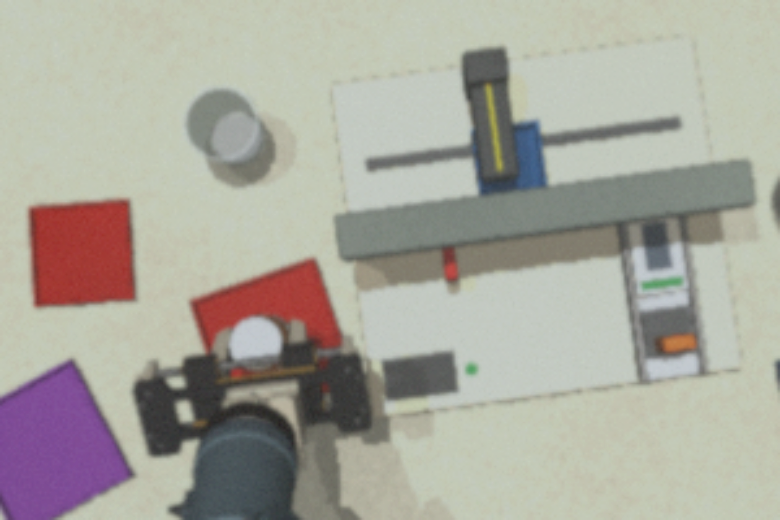

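Run:
```python
from h import *
# camera pose now (arm unmoved)
c=cam('wrist')
q=[onz(c,*u,.014) for u in [(168,60),(389,5),(392,187)]]
print(np.round(q,4),[np.linalg.norm(q[1]-q[0]),np.linalg.norm(q[2]-q[1])],'centre',((q[0]+q[2])/2).round(4))
m=rot(30);t=np.array([0.476,0.241,0]); t[:2]=.6*t[:2]+.4*((q[0]+q[2])/2)[:2];print(t)
bot.move_straight(tcp(t+[0,0,.064],m),.12);bot.wait(.2);f0=bot.state()['force'][2];print(f0)
z=.064
while z>.056:
    z-=.001; bot.move_straight(tcp(t+[0,0,z],m),.02);bot.wait(.05);f=bot.state()['force'][2];print(round(z,4),round(f,2))
    if f-f0>1.3: break
bot.move_gripper(.075);st()
p=tcp(t+[0,0,z],m)
bot.move_straight(p-m[:,2]*.13,.15);st();cam('wrist','w5.png');cam('side','s5.png')
```

```text
[[0.4386 0.1665 0.014 ]
 [0.3932 0.2845 0.014 ]
 [0.5143 0.3288 0.014 ]] [np.float64(0.126403907826499), np.float64(0.12900771062995314)] centre [0.4765 0.2477 0.014 ]
[0.4761967  0.24367107 0.        ]Traceback (most recent call last):
  File "<stdin>", line 7, in <module>
plant.Unreachable: the arm cannot follow that straight line within its joint ranges
```

Run:
```python
from h import *
print(bot.state()['q'].round(2))
t=np.array([.4762,.2437,0])
for tilt in (30,20,10,0):
  for yaw in (0,15,25,-20):
    for z in (.064,.059):
        m=rot(tilt,yaw);k=bot.inverse_kinematics(tcp(t+[0,0,z],m),q4(m));print(tilt,yaw,z,None if k is None else k.round(2))
```

```text
[ 0.32  0.13  2.14 -0.25  0.37 -1.18]
30 0 0.064 None
30 0 0.059 None
30 15 0.064 None
30 15 0.059 None
30 25 0.064 [ 0.11  0.25  2.23  0.91  0.29 -2.86]
30 25 0.059 [ 0.11  0.26  2.24  0.95  0.28 -2.91]
30 -20 0.064 [ 0.47  0.32  2.11 -0.87  0.42 -0.14]
30 -20 0.059 [ 0.47  0.33  2.12 -0.89  0.42 -0.11]
20 0 0.064 [ 0.3   0.29  2.07 -0.13  0.44 -1.3 ]
20 0 0.059 [ 0.3   0.3   2.07 -0.13  0.43 -1.3 ]
20 15 0.064 [ 0.22  0.27  2.09  0.14  0.44 -1.86]
20 15 0.059 [ 0.22  0.28  2.09  0.15  0.43 -1.87]
20 25 0.064 [ 0.17  0.27  2.09  0.3   0.47 -2.21]
20 25 0.059 [ 0.17  0.28  2.09  0.3   0.46 -2.22]
20 -20 0.064 [ 0.39  0.32  2.01 -0.38  0.55 -0.67]
20 -20 0.059 [ 0.39  0.33  2.02 -0.39  0.54 -0.66]
10 0 0.064 [ 0.28  0.34  1.93 -0.04  0.7  -1.4 ]
10 0 0.059 [ 0.28  0.35  1.93 -0.04  0.69 -1.4 ]
10 15 0.064 [ 0.25  0.33  1.94  0.04  0.7  -1.75]
10 15 0.059 [ 0.25  0.34  1.94  0.04  0.69 -1.75]
10 25 0.064 [ 0.22  0.33  1.94  0.09  0.71 -1.99]
10 25 0.059 [ 0.22  0.34  1.94  0.09  0.7  -1.99]
10 -20 0.064 [ 0.32  0.35  1.9  -0.13  0.74 -0.95]
10 -20 0.059 [ 0.32  0.36  1.91 -0.13  0.73 -0.94]
0 0 0.064 [ 0.26  0.41  1.79 -0.    0.94 -1.44]
0 0 0.059 [ 0.26  0.42  1.79 -0.    0.93 -1.44]
0 15 0.064 [ 0.26  0.41  1.79 -0.    0.94 -1.71]
0 15 0.059 [ 0.26  0.42  1.79 -0.    0.93 -1.71]
0 25 0.064 [ 0.26  0.41  1.79 -0.    0.94 -1.88]
0 25 0.059 [ 0.26  0.42  1.79 -0.    0.93 -1.88]
0 -20 0.064 [ 0.26  0.41  1.79 -0.    0.94 -1.1 ]
0 -20 0.059 [ 0.26  0.42  1.79 -0.    0.93 -1.1 ]
```

Run:
```python
from h import *
for name,g,ts in [('han0',(-117,-90,82),(0,10,20,30,37)),('han-60',(-60,-90,82),(20,30,37)),('hanE',(-9,-90,82),(25,30,37)),('fin127',(-18,107,82),(25,30,35)),('fin141',(-18,121,82),(25,30,35)),('fin0',(-18,-20,82),(25,30,35))]:
  for tilt in ts:
   for yaw in (0,-15,15):
    m=rot(tilt,yaw);k=bot.inverse_kinematics(tcp(W(g),m),q4(m));print(name,tilt,yaw,None if k is None else k.round(2))
```

```text
han0 0 0 [-0.5   0.33  1.87 -0.    0.95 -2.21]
han0 0 -15 [-0.5   0.33  1.87 -0.    0.95 -1.95]
han0 0 15 [-0.5   0.33  1.87 -0.    0.95 -2.47]
han0 10 0 [-0.59  0.25  2.    0.17  0.77 -2.41]
han0 10 -15 [-0.55  0.24  2.01  0.11  0.73 -2.08]
han0 10 15 [-0.61  0.27  1.98  0.2   0.81 -2.71]
han0 20 0 [-0.69  0.2   2.13  0.45  0.62 -2.74]
han0 20 -15 [-0.62  0.18  2.16  0.34  0.52 -2.34]
han0 20 15 [-0.73  0.23  2.09  0.48  0.73 -3.05]
han0 30 0 [-0.81  0.18  2.26  0.88  0.56  3.03]
han0 30 -15 [-0.71  0.15  2.3   0.88  0.37 -2.93]
han0 30 15 [-0.87  0.23  2.19  0.8   0.73  2.83]
han0 37 0 [-0.91  0.2   2.35  1.2   0.59  2.63]
han0 37 -15 [-0.78  0.16  2.4   1.47  0.38  2.7 ]
han0 37 15 [-0.97  0.26  2.25  1.    0.77  2.55]
han-60 20 0 [-0.59  0.28  2.02  0.4   0.62 -2.6 ]
han-60 20 -15 [-0.53  0.26  2.04  0.27  0.53 -2.18]
han-60 20 15 [-0.63  0.3   1.98  0.46  0.73 -2.93]
han-60 30 0 [-0.68  0.25  2.15  0.84  0.52 -3.09]
han-60 30 -15 [-0.58  0.23  2.19  0.75  0.33 -2.7 ]
han-60 30 15 [-0.75  0.29  2.09  0.79  0.69  2.96]
han-60 37 0 [-0.76  0.26  2.24  1.22  0.53  2.76]
han-60 37 -1
[... 992 characters left out ...]
]
fin141 25 15 [-0.2   0.25  2.09  0.54  0.49 -2.61]
fin141 30 0 [-0.13  0.23  2.18  0.55  0.25 -2.34]
fin141 30 -15 [-0.    0.25  2.16 -0.27  0.22 -1.2 ]
fin141 30 15 [-0.24  0.24  2.16  0.82  0.42 -2.91]
fin141 35 0 None
fin141 35 -15 None
fin141 35 15 [-0.28  0.25  2.23  1.17  0.4   2.98]
fin0 25 0 [-0.43  0.28  2.06  0.51  0.49 -2.56]
fin0 25 -15 [-0.35  0.27  2.07  0.25  0.38 -2.01]
fin0 25 15 [-0.5   0.3   2.02  0.6   0.63 -2.93]
fin0 30 0 [-0.47  0.26  2.13  0.79  0.42 -2.86]
fin0 30 -15 [-0.36  0.26  2.15  0.49  0.26 -2.25]
fin0 30 15 [-0.55  0.3   2.08  0.81  0.6   3.11]
fin0 35 0 [-0.51  0.27  2.2   1.15  0.39  3.03]
fin0 35 -15 None
fin0 35 15 [-0.61  0.3   2.14  1.03  0.6   2.86]
```

```bash
cat > /tmp/place.py <<'E'
from h import *
m=rot(30,-20);t=np.array([.4762,.2437,0])
bot.reach(tcp(t+[0,0,.11],m),q4(m));st()
bot.move_straight(tcp(t+[0,0,.064],m),.1);bot.wait(.3);f0=bot.state()['force'][2];print(f0)
z=.064
while z>.056:
    z-=.001; bot.move_straight(tcp(t+[0,0,z],m),.02);bot.wait(.1);f=bot.state()['force'][2];print(round(z,4),round(f,2))
    if f-f0>1.3: break
bot.move_gripper(.07);st()
p=tcp(t+[0,0,z],m)
bot.move_straight(p-m[:,2]*.10,.15);st();cam('wrist','w5.png');cam('side','s5.png')
E
python3 /tmp/place.py
python3 - <<'E'
import cv2
a=cv2.imread('pics/s5.png')[130:310,180:400];cv2.imwrite('pics/s5z.png',cv2.convertScaleAbs(cv2.resize(a,None,fx=3.3,fy=3.3),alpha=1.5))
E
```

```text
t 9.91 tcp [0.48  0.243 0.103] F [-0.7 -0.4 -1.8] w 0.0513
-2.2181969194655013
0.063 -1.57
0.062 -1.23
0.061 -2.2
0.06 -1.58
0.059 -0.82
t 13.12 tcp [0.4801 0.2429 0.0521] F [ 0.9  0.5 -0.4] w 0.0702
t 13.93 tcp [0.4311 0.2532 0.1382] F [0.2 0.  0.1] w 0.0701
```

View pics/s5z.png

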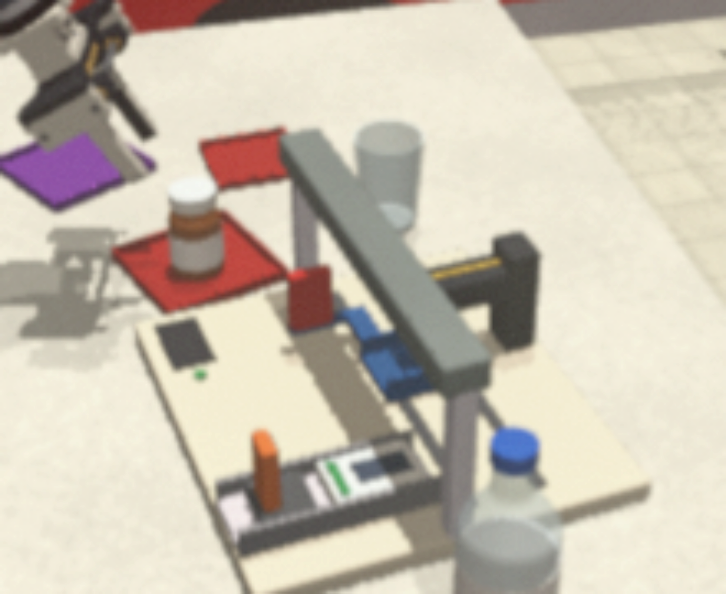

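View pics/w5.png

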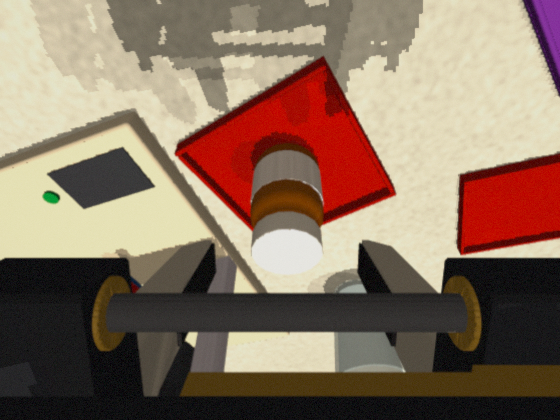

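Run:
```python
from h import *
q0=bot.state()['q'].round(2);print(q0)
for tilt in (24,27):
  m=rot(tilt)
  for g in [(-22-60,107,80+120),(-22,107,80),(-22,60,80),(-22,20,80),(-22,-24,80),(-82,-24,200)]:
    k=bot.inverse_kinematics(tcp(W(g),m),q4(m));print(tilt,g,None if k is None else k.round(2))
```

```text
[ 0.56  0.13  2.09 -0.63  0.63 -0.34]
24 (-82, 107, 200) [-0.19 -0.06  2.07  0.2   0.74 -2.02]
24 (-22, 107, 80) [-0.14  0.25  2.1   0.29  0.4  -2.1 ]
24 (-22, 60, 80) [-0.26  0.25  2.1   0.38  0.43 -2.28]
24 (-22, 20, 80) [-0.35  0.26  2.08  0.44  0.46 -2.42]
24 (-22, -24, 80) [-0.44  0.28  2.05  0.48  0.5  -2.54]
24 (-82, -24, 200) [-0.53 -0.01  2.02  0.35  0.82 -2.44]
27 (-82, 107, 200) [-0.21 -0.08  2.12  0.25  0.68 -2.08]
27 (-22, 107, 80) [-0.16  0.24  2.15  0.42  0.33 -2.23]
27 (-22, 60, 80) [-0.27  0.24  2.14  0.53  0.37 -2.44]
27 (-22, 20, 80) [-0.37  0.25  2.13  0.59  0.41 -2.58]
27 (-22, -24, 80) [-0.46  0.27  2.1   0.63  0.45 -2.7 ]
27 (-82, -24, 200) [-0.56 -0.03  2.07  0.43  0.78 -2.53]
```

Run:
```python
from h import *
import pickle
m=rot(26)
s=bot.state();bot.move_straight(s['tcp_pos']+[-.01,0,.10],.2)
bot.reach(tcp(W((-82,107,200)),m),q4(m));bot.move_gripper(.055);bot.wait(.1);st()
c=cam('wrist','w6.png');pickle.dump(c,open('c6.pkl','wb'));print(proj(c,W([(-30,107,100),(10,107,100),(-10,107,100),(55,50,105),(-22,107,80)])).round(1).tolist())
```

```text
t 16.64 tcp [0.4872 0.0657 0.1929] F [-0.4 -0.9  0.3] w 0.0551
[[285.2, 213.5], [285.3, 250.5], [285.3, 232.8], [221.2, 289.6], [285.3, 204.8]]
```

View pics/w6.png

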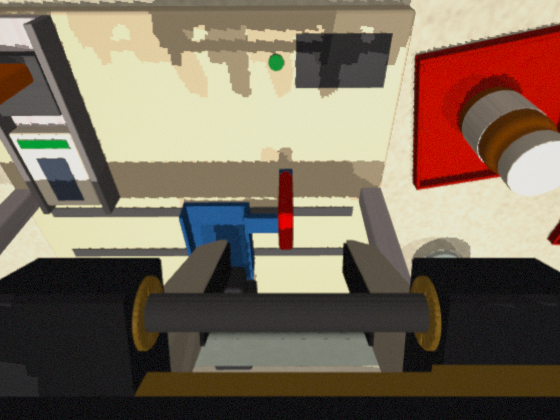

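```bash
python3 - <<'E'
from h import *
m=rot(26)
bot.move_straight(tcp(W((-22,107,80)),m),.1,q4(m));st();cam('wrist','w7.png')
bot.move_gripper(.008);st()
for y in (60,20,-14,-19): 
    bot.move_straight(tcp(W((-22,y,80)),m),.1);s=st()
cam('side','s7.png');cam('wrist','w8.png')
E
python3 - <<'E'
import cv2
a=cv2.imread('pics/s7.png')[130:310,180:400];cv2.imwrite('pics/s7z.png',cv2.convertScaleAbs(cv2.resize(a,None,fx=3.3,fy=3.3),alpha=1.5))
E
```

```text
t 18.18 tcp [0.5468 0.0739 0.0734] F [-0.4  0.  -0.3] w 0.0552
t 18.98 tcp [0.5467 0.0739 0.0728] F [-1.  -1.3 -0.2] w 0.0119
t 19.6 tcp [0.5534 0.027  0.0728] F [ 2.6 -1.6 -4.1] w 0.0119
t 20.15 tcp [ 0.5591 -0.0124  0.0728] F [ 6.6 -0.6 -5.7] w 0.0118
t 20.64 tcp [ 0.5639 -0.046   0.0728] F [ 7.9 -1.6 -6.7] w 0.0117
t 20.89 tcp [ 0.5645 -0.0504  0.0728] F [ 8.6 -0.4 -7.9] w 0.0121
```

View pics/s7z.png

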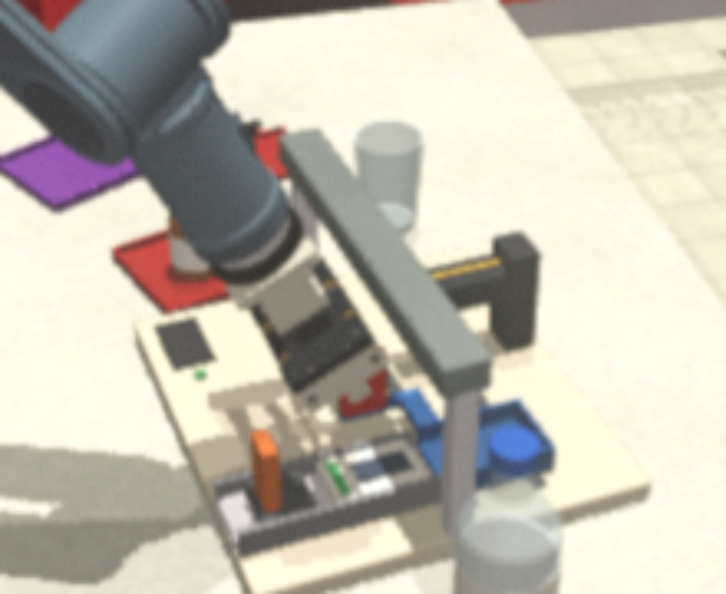

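View pics/w8.png

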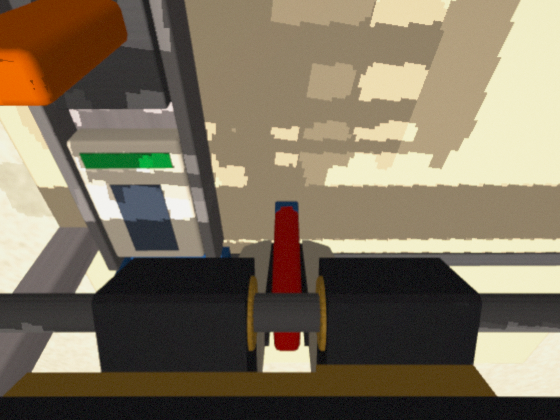

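```bash
python3 - <<'E'
from h import *
m=rot(26)
for y in (-20.5,-22,-23.5,-25,-26.5,-28): 
    bot.move_straight(tcp(W((-20,y,80)),m),.03);bot.wait(.1);s=st()
    if s['force'][1]>9: break
bot.move_gripper(.03);bot.wait(.1);s=st();print(D(s['tcp_pos']-.008*m[:,2]));cam('wrist','w9.png');cam('top','t9.png')
E
python3 - <<'E'
import cv2
a=cv2.imread('pics/t9.png')[130:290,230:420];cv2.imwrite('pics/t9z.png',cv2.convertScaleAbs(cv2.resize(a,None,fx=3.7,fy=3.7),alpha=1.5))
E
```

```text
t 21.34 tcp [ 0.5647 -0.0507  0.0728] F [-7.  -0.7  6.5] w 0.0118
t 21.69 tcp [ 0.5649 -0.0521  0.0728] F [-7.5 -0.3  6.7] w 0.0119
t 22.04 tcp [ 0.5649 -0.0523  0.0728] F [-5.6  5.2  9.1] w 0.0121
t 22.39 tcp [ 0.5649 -0.0523  0.0728] F [-5.  11.3 10.2] w 0.012
t 23.03 tcp [ 0.5668 -0.0567  0.0728] F [0.3 0.1 0. ] w 0.0302
[-20.  -25.2  79.9]
```

View pics/w9.png

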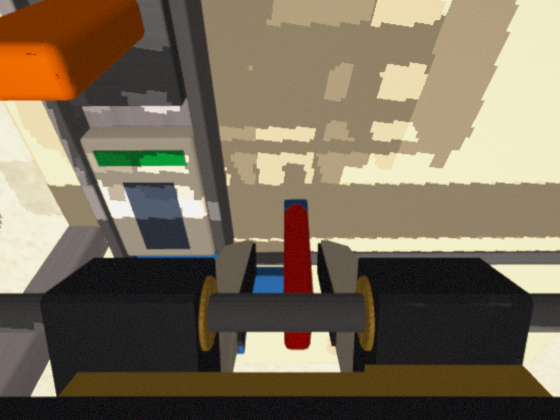

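View pics/t9z.png

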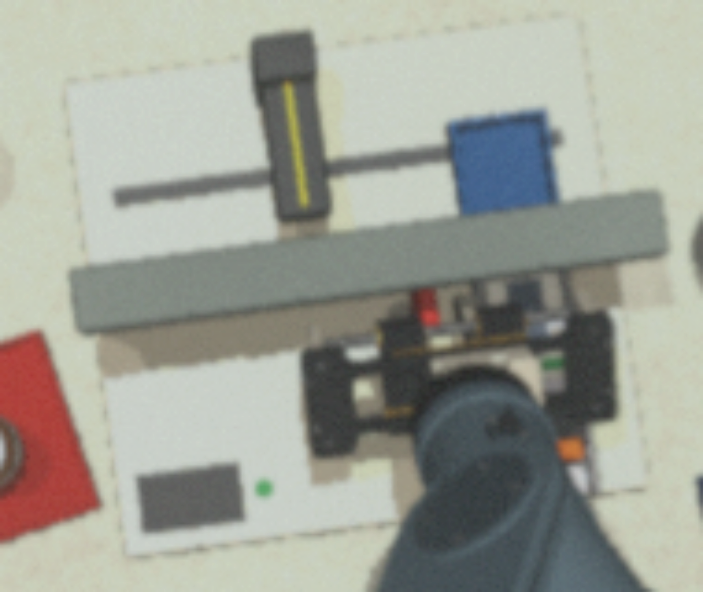

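Run:
```python
from h import *
m=rot(26);print('stop fin',D(np.array([0.5649,-0.0523,.0728])-.008*m[:,2]),'handle',D(np.array([.4783,-.1335,.0995])),'jar',D(np.array([.5363,-.0225,.1])))
bot.move_straight(tcp(W((-85,-25,210)),m),.2);st()
c=cam('wrist','w10.png');import pickle;pickle.dump(c,open('c10.pkl','wb'))
m=rot(37)
def ok(g):
    k=bot.inverse_kinematics(tcp(W(g),m),q4(m));print(g,None if k is None else k.round(2))
for g in [(-180,-60,300),(-180,-90,165),(-117,-90,82),(-60,-90,82),(-7,-90,82)]: ok(g)
print(bot.state()['q'].round(2))
```

```text
stop fin [-21.3 -20.5  80. ] handle [-114.8  -89.    99.5] jar [-42.   12.9 100. ]
t 24.01 tcp [ 0.5021 -0.0654  0.2022] F [-0.6 -0.1 -0.1] w 0.0299
(-180, -60, 300) [-1.08 -0.35  2.13  0.65  1.19 -2.98]
(-180, -90, 165) [-1.12 -0.1   2.34  0.84  0.88  2.91]
(-117, -90, 82) [-0.91  0.2   2.35  1.2   0.59  2.63]
(-60, -90, 82) [-0.76  0.26  2.24  1.22  0.53  2.76]
(-7, -90, 82) [-0.65  0.32  2.14  1.19  0.48  2.89]
[-0.56 -0.04  2.04  0.4   0.82 -2.49]
```

View pics/w10.png

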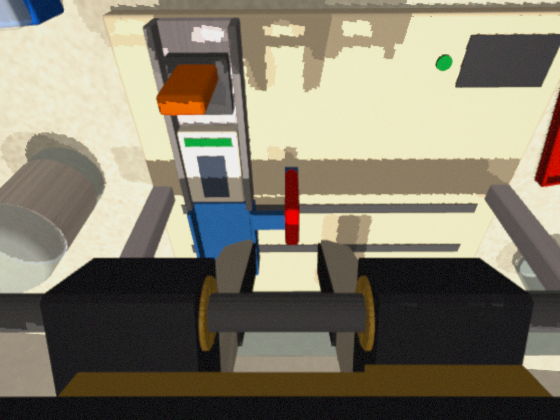

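Run:
```python
from h import *
m=rot(37)
bot.move_straight(tcp(W((-150,-50,290)),rot(26)),.25);st()
k=bot.inverse_kinematics(tcp(W((-177,-89,165+30)),m),q4(m));print(k.round(2))
k2=k.copy()
bot.move_j(k);st();print(bot.state()['q'].round(2))
bot.move_gripper(.05);
bot.move_straight(tcp(W((-177,-89,162)),m),.15,q4(m));st();bot.wait(.1);c=cam('wrist','w11.png');print(proj(c,W([(-115,-89,100)])))
```

```text
t 24.63 tcp [ 0.4415 -0.0992  0.2817] F [ 0.5  0.1 -0.7] w 0.0299
[-1.11 -0.16  2.28  0.78  0.94  3.01]
t 29.25 tcp [ 0.4215 -0.1414  0.1886] F [-0.7  0.8 -0.4] w 0.0301
[-1.11 -0.16  2.28  0.78  0.94  3.01]
t 30.18 tcp [ 0.4213 -0.141   0.1554] F [0.2 0.2 0.5] w 0.0502
[[285.97394011 235.05390259]]
```

View pics/w11.png

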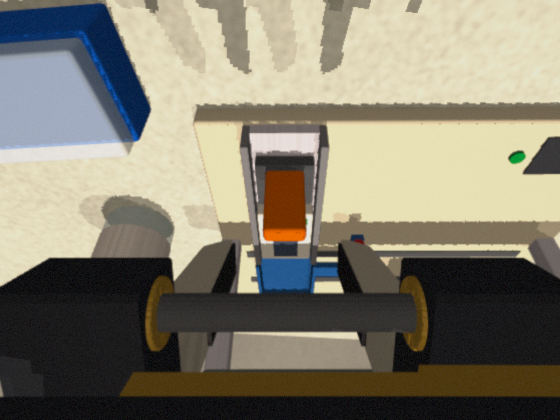

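```bash
python3 - <<'E'
from h import *
m=rot(37);y=-89.5
bot.move_straight(tcp(W((-117,y,82)),m),.1);st()
bot.move_gripper(.02);st()
for x in (-90,-60,-30,-12):
    bot.move_straight(tcp(W((x,y,82)),m),.07);st()
cam('side','s12.png')
E
python3 - <<'E'
import cv2
a=cv2.imread('pics/s12.png')[130:310,180:400];cv2.imwrite('pics/s12z.png',cv2.convertScaleAbs(cv2.resize(a,None,fx=3.3,fy=3.3),alpha=1.5))
E
```

```text
t 31.48 tcp [ 0.4809 -0.1337  0.0758] F [ 0.2 -0.1  0.1] w 0.0499
t 31.95 tcp [ 0.4812 -0.135   0.076 ] F [-1.8 -5.6  0.6] w 0.0301
t 32.48 tcp [ 0.5081 -0.1311  0.0759] F [-3.1 -5.6  3.7] w 0.0298
t 33.06 tcp [ 0.5377 -0.1268  0.0759] F [-4.3 -5.7  4.5] w 0.0298
t 33.63 tcp [ 0.5671 -0.1226  0.0759] F [-6.3 -5.1  4.6] w 0.0301
t 34.04 tcp [ 0.5849 -0.12    0.0759] F [-7.7 -5.2  7. ] w 0.0298
```

View pics/s12z.png

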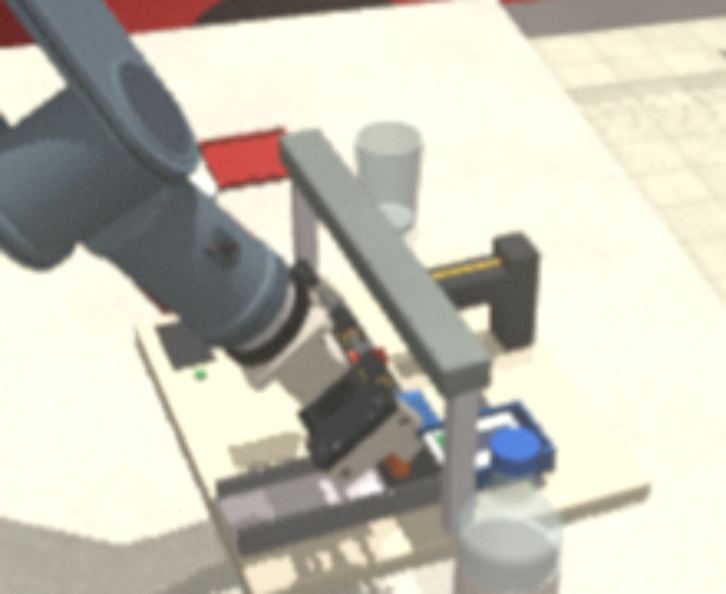

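```bash
python3 - <<'E'
from h import *
m=rot(37);y=-89.5
for x in (-9,-7.5,-6,-5,-4,-3):
    bot.move_straight(tcp(W((x,y,82)),m),.04);bot.wait(.1);s=st();print(D(s['tcp_pos']-.008*m[:,2]),round(float(s['force'][:2]@[np.cos(P[2]),np.sin(P[2])]),1))
    if s['force'][:2]@[np.cos(P[2]),np.sin(P[2])]<-14: break
cam('side','s13.png');cam('top','t13.png')
E
python3 - <<'E'
import cv2
a=cv2.imread('pics/s13.png')[200:310,260:400];b=cv2.imread('pics/t13.png')[130:235,230:370];f=lambda a:cv2.convertScaleAbs(cv2.resize(a,(700,500)),alpha=1.5)
cv2.imwrite('pics/s13z.png',f(a));cv2.imwrite('pics/t13z.png',f(b))
E
```

```text
t 34.44 tcp [ 0.5876 -0.1196  0.076 ] F [-8.1 -5.5  7. ] w 0.0296
[ -9.4 -90.3  82.3] -8.8
t 34.79 tcp [ 0.589  -0.1194  0.0759] F [-7.8 -5.7  7.1] w 0.0296
[ -8.  -90.4  82.3] -8.5
t 35.14 tcp [ 0.5901 -0.1193  0.0759] F [-12.7  -5.8   9.9] w 0.0299
[ -6.9 -90.3  82.3] -13.4
t 35.49 tcp [ 0.5902 -0.1192  0.0758] F [-22.2  -6.6  17.3] w 0.0299
[ -6.8 -90.3  82.2] -22.9
```

View pics/s13z.png

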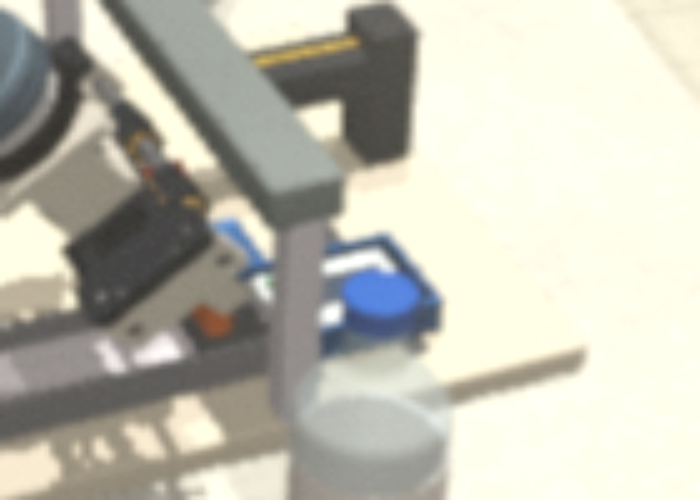

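```bash
echo
python3 - <<'E'
from h import *
m=rot(37);y=-89.5
bot.move_gripper(.055);bot.wait(.3);st();cam('side','s14.png')
bot.move_straight(tcp(W((-6,y,82)),m)-.10*m[:,2],.15);st();bot.wait(.1)
c=cam('wrist','w14.png');cam('top','t14.png')
E
python3 - <<'E'
import cv2
a=cv2.imread('pics/s14.png')[200:310,240:400]
cv2.imwrite('pics/s14z.png',cv2.convertScaleAbs(cv2.resize(a,(800,550)),alpha=1.5))
E
```

```text
t 36.52 tcp [ 0.5919 -0.1182  0.0756] F [ 0.1 -0.3 -0.1] w 0.0551Traceback (most recent call last):
  File "<stdin>", line 4, in <module>
plant.Unreachable: the arm cannot follow that straight line within its joint ranges
```

View pics/s14z.png

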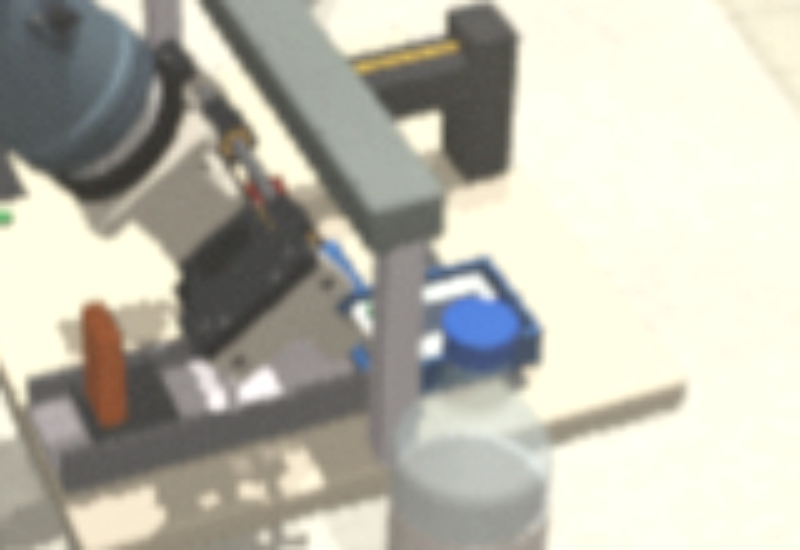

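Run:
```python
from h import *
m=rot(37);y=-89.5
bot.move_straight(tcp(W((-60,y,84)),m),.2);st()
for s in (.15,.12,.1):
    try:
        bot.move_straight(tcp(W((-60,y,84)),m)-s*m[:,2],.2);print('ok',s);break
    except bot.Unreachable: pass
st();bot.wait(.1);c=cam('wrist','w14.png')
m=rot(26)
for g in [(-85,-20.5,210),(-120,-20.5,260),(-22,-20.5,80)]:
    k=bot.inverse_kinematics(tcp(W(g),m),q4(m));print(None if k is None else k.round(2))
print(bot.state()['q'].round(2))
```

```text
t 37.0 tcp [ 0.5374 -0.1264  0.0779] F [ 0.  -0.6  0.6] w 0.0548
ok 0.15
t 37.9 tcp [ 0.4483 -0.1381  0.1971] F [0.4 0.2 0.9] w 0.0551
[-0.55 -0.04  2.04  0.39  0.82 -2.48]
[-0.62 -0.16  2.02  0.37  0.98 -2.49]
[-0.45  0.27  2.09  0.57  0.46 -2.63]
[-1.01 -0.12  2.24  0.78  0.9   3.11]
```

View pics/w14.png

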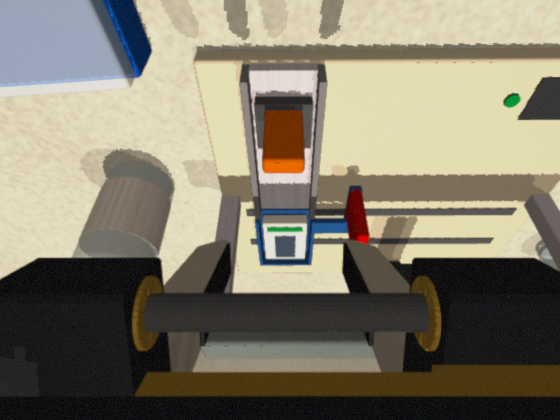

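Run:
```python
from h import *
m=rot(26)
k=bot.inverse_kinematics(tcp(W((-125,-20.5,270)),m),q4(m));print(k.round(2))
bot.move_j(k);bot.move_gripper(.05);st();cam('top','t15.png');c=cam('wrist','w15.png')
import pickle;pickle.dump(bot.read_camera('top'),open('ct.pkl','wb'))
i=cv2.imread('pics/t15.png')
cv2.imwrite('pics/t15z.png',cv2.convertScaleAbs(cv2.resize(i[125:205,285:385],(800,600*8*8//(6*10)),interpolation=cv2.INTER_CUBIC)[:600],alpha=1.6))
```

```text
[-0.63 -0.18  2.01  0.37  1.01 -2.49]
t 43.0 tcp [ 0.4622 -0.0666  0.2628] F [-0.7  0.1 -0.1] w 0.05
```

View pics/t15z.png

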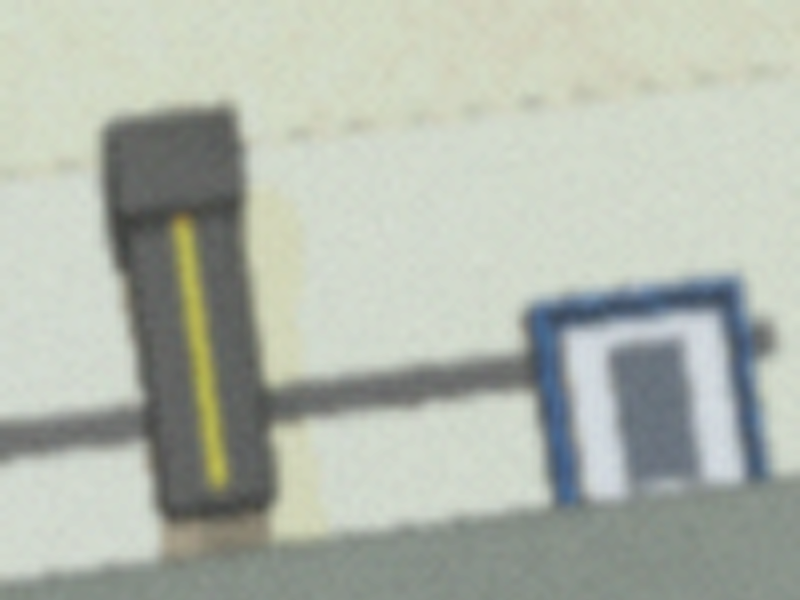

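View pics/w15.png

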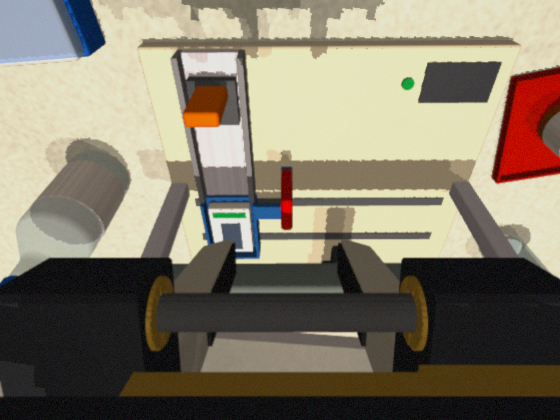

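Run:
```python
from h import *
import pickle
c=pickle.load(open('ct.pkl','rb'));Z=lambda x,y:(285+x/8-.4,125+y/8-.4)
for n,u,z in [('carL',(528,312),.046),('carR',(743,280),.046),('carL2',(565,500),.046),('carR2',(768,475),.046),('yT',(182,215),.105),('yB',(218,488),.105),('hL',(133,220),.105),('hR',(243,208),.105),('hL2',(160,510),.105),('hR2',(275,497),.105)]:
    print(n,D(onz(c,*Z(*u),z)))
```

```text
carL [109.3 -56.5  46. ]
carR [ 110.5 -124.2   46. ]
carL2 [ 49.6 -59.7  46. ]
carR2 [  49.1 -123.2   46. ]
yT [143.1  48.8 105. ]
yB [ 60.6  49.  105. ]
hL [143.5  63.4 105. ]
hR [142.8  30.5 105. ]
hL2 [ 56.4  66.9 105. ]
hR2 [ 55.7  32.7 105. ]
```

Run:
```python
from h import *
m=rot(26)
bot.move_straight(tcp(W((-82,-20.5,200)),m),.2,q4(m))
bot.move_straight(tcp(W((-22,-20.5,80)),m),.12);st()
bot.move_gripper(.008);st()
for i,y in enumerate((20,60,100,119)):
    bot.move_straight(tcp(W((-22-.5*i,y,80)),m),.09);st()
bot.wait(.2);s=st();print(D(s['tcp_pos']-.008*m[:,2]))
cam('top','t16.png');cam('wrist','w16.png');cam('side','s16.png')
import pickle;pickle.dump(bot.read_camera('top'),open('ct2.pkl','wb'))
i=cv2.imread('pics/t16.png')
cv2.imwrite('pics/t16z.png',cv2.convertScaleAbs(cv2.resize(i[125:200,270:370],None,fx=8,fy=8,interpolation=cv2.INTER_CUBIC),alpha=1.6))
```

```text
t 44.98 tcp [ 0.5644 -0.0526  0.0735] F [ 0.8 -0.2 -0. ] w 0.0501
t 45.67 tcp [ 0.5642 -0.0523  0.0729] F [-1.3 -0.4  1.4] w 0.0119
t 46.27 tcp [ 0.5584 -0.0117  0.0729] F [-3.5  1.9  5. ] w 0.0118
t 46.86 tcp [0.5527 0.0273 0.0728] F [-2.1  1.6  3. ] w 0.0115
t 47.45 tcp [0.547  0.0667 0.0729] F [ 3.2  2.2 -0.1] w 0.0119
t 47.81 tcp [0.5442 0.0854 0.0729] F [ 5.1  2.7 -3.5] w 0.0118
t 48.01 tcp [0.5443 0.0851 0.0729] F [ 4.6  2.9 -3.3] w 0.0121
[-22.8 118.4  80.1]
```

View pics/t16z.png

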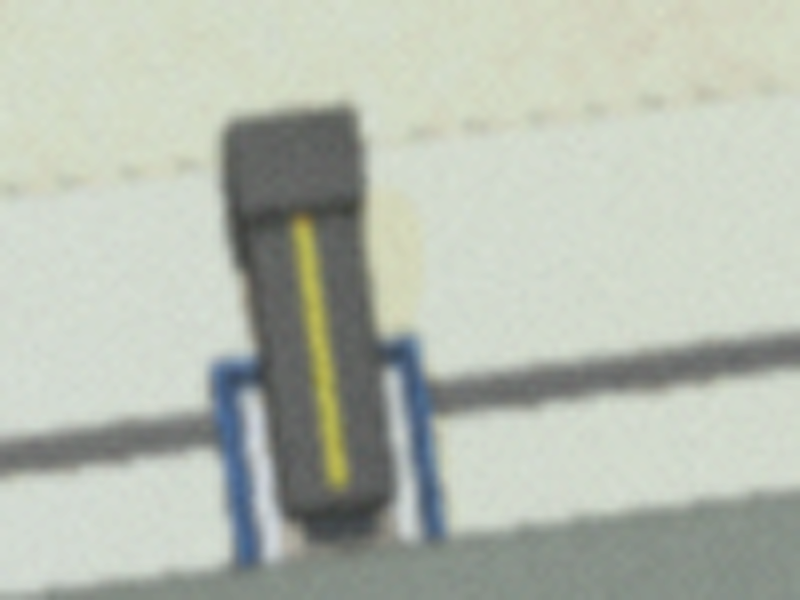

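View pics/w16.png

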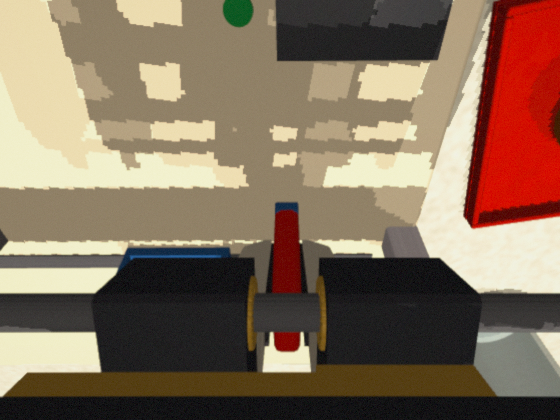

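Run:
```python
from h import *
import pickle
c=pickle.load(open('ct2.pkl','rb'));Z=lambda x,y:(270+x/8-.4,125+y/8-.4)
i=cv2.cvtColor(c['pixels'],cv2.COLOR_RGB2HSV).astype(int)
# yellow pixels
H,S,V=[i[...,k] for k in range(3)]
ys,xs=np.where((H>20)&(H<35)&(S>120)&(V>60));k=(xs>280)&(xs<330)&(ys>140)&(ys<195);xs,ys=xs[k],ys[k]
print('yellow',len(xs),np.mean([D(onz(c,u,v,.105))[1] for u,v in zip(xs,ys)]))
# blue walls
ys,xs=np.where((H>100)&(H<125)&(S>110));k=(xs>285)&(xs<335)&(ys>173)&(ys<190);xs,ys=xs[k],ys[k]
d=np.array([D(onz(c,u,v,.046)) for u,v in zip(xs,ys)]);L=d[d[:,1]>50,1];Rr=d[d[:,1]<50,1]
print('walls',len(L),np.median(L),len(Rr),np.median(Rr),(np.median(L)+np.median(Rr))/2,d[:,0].min(),d[:,0].max())
for n,u,z in [('carL',(212,365),.046),('carR',(417,338),.046),('L2',(240,560),.046),('R2',(442,535),.046),('yT',(303,215),.105),('yB',(340,485),.105)]: print(n,D(onz(c,*Z(*u),z)))
```

```text
yellow 43 48.94651162790697
walls 11 77.3 3 17.8 47.55 73.0 100.6
carL [110.6  80.   46. ]
carR [110.6  15.7  46. ]
L2 [49.1 79.3 46. ]
R2 [48.6 16.3 46. ]
yT [143.   48.5 105. ]
yB [ 61.4  48.3 105. ]
```

Run:
```python
from h import *
m=rot(26)
bot.move_straight(tcp(W((-22.8,119.8,80)),m),.03);bot.wait(.2);s=st();print(D(s['tcp_pos']-.008*m[:,2]))
bot.move_gripper(.035);st()
bot.move_straight(tcp(W((-22.8,119.8,80)),m)-.15*m[:,2],.15);st()
bot.wait(.1);c=cam('wrist','w17.png');cam('top','t17.png');cam('side','s17.png')
import pickle;pickle.dump((c,bot.read_camera('top')),open('c17.pkl','wb'))
i=cv2.imread('pics/w17.png');cv2.imwrite('pics/w17z.png',cv2.resize(i[150:300,130:330],None,fx=4,fy=4,interpolation=cv2.INTER_CUBIC))
i=cv2.imread('pics/t17.png');cv2.imwrite('pics/t17z.png',cv2.convertScaleAbs(cv2.resize(i[120:320,120:420],None,fx=2.6,fy=2.6),alpha=1.5))
```

```text
t 48.66 tcp [0.5441 0.0861 0.0728] F [-0.5 -1.7  1.7] w 0.0114
[-22.8 119.4  80. ]
t 49.27 tcp [0.544  0.0865 0.0728] F [ 0.7 -0.6 -1. ] w 0.0348
t 50.42 tcp [0.4786 0.0774 0.2069] F [ 0.1 -0.3  0.6] w 0.035
```

View pics/w17z.png

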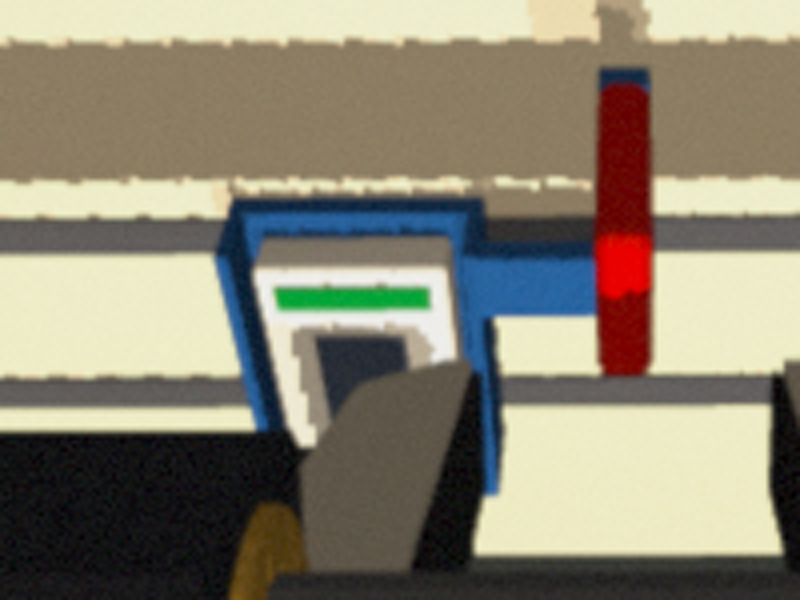

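View pics/t17z.png

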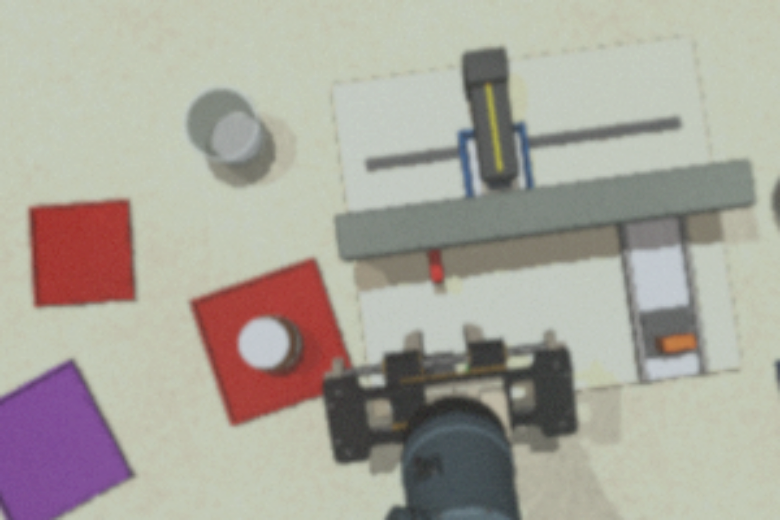

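Run:
```python
from h import *
m=rot(28)
bot.reach(tcp(W((-150,50,250)),m),q4(m));bot.move_gripper(.09);bot.wait(.2);st();c=cam('wrist','w18.png')
import pickle;pickle.dump(c,open('c18.pkl','wb'))
print(proj(c,W([(65,49.4,28),(60,49.4,105)])))
i=cv2.imread('pics/w18.png');cv2.imwrite('pics/w18z.png',cv2.resize(i[190:310,206:366],None,fx=5,fy=5,interpolation=cv2.INTER_CUBIC))
```

```text
t 52.42 tcp [ 4.279e-01 -2.000e-04  2.429e-01] F [ 0.1 -0.1 -0.3] w 0.0898
[[285.28610449 238.89943235]
 [285.14789042 285.67370736]]
```

View pics/w18z.png

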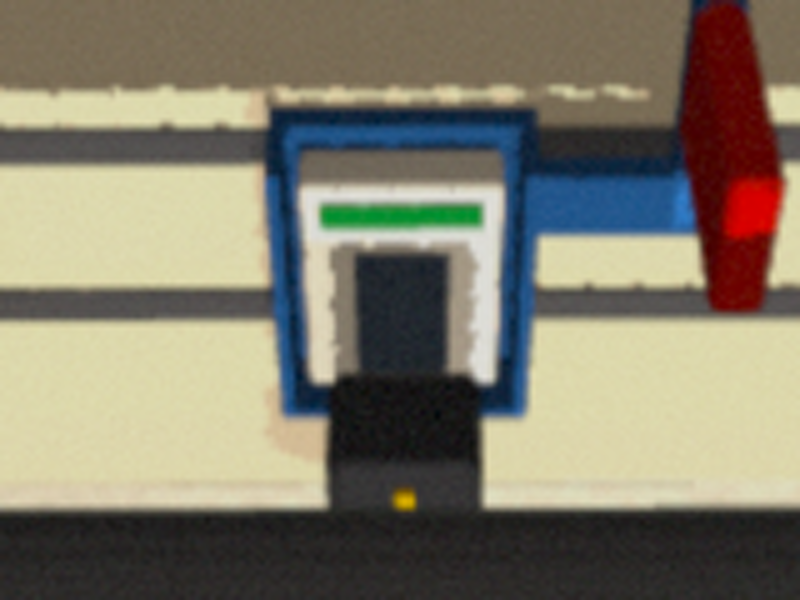

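Run:
```python
from h import *
import pickle
a=pickle.load(open('c0.pkl','rb'))['top']['pixels'].astype(int);b=bot.read_camera('top')['pixels'].astype(int)
df=np.abs(a-b).max(2)
for n,(x0,x1,y0,y1) in dict(bottle=(415,465,170,215),tipbox=(415,475,245,295),beaker=(188,230,150,195)).items(): print(n,(df[y0:y1,x0:x1]>40).sum())
bot.close_job();st()
```

```text
bottle 0
tipbox 0
beaker 0
the job is handed in; nothing more can be done
the job is handed in; nothing more can be done
```

I carried out all the steps in the order asked and handed the job in at about 52.5 s of the 72 s allowed. Handing it in gives no verdict.

1. **Jar:** I placed it upright in the larger red tray. My target for the tray's middle was averaged from views that differed by up to about 7 mm. The jar looks central in the pictures, but I did not re-measure it after release.
2. **Loading:** I slid the carriage against its loading stop and pushed the slide to its end. I felt the end stop at about 23 N, at the 110 mm position. When I let go, the slide snapped back home. The pictures show the cassette in the carriage and the channel empty, and the gripper never touched the cassette.
3. **Reading position:** I slid the loaded carriage under the reader. In the last wrist picture its centre is about 0.3 mm from the head's centre. Before a final move of about 1 mm, the top view had put it about 0.8 mm off.
4. **Bystanders:** the bottle, beaker and tip box show no change between the first and last top pictures. The gripper was clear of everything when I handed in.

Two things did not go as planned. The arm could not follow some straight lines while leaning back, so I turned the gripper 20° to set the jar down and made two long wrist turns. The carriage pulled sideways on the gripper with up to about 9 N, because my estimate of the deck's angle was slightly off.

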